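# Close up the sealer flask

### The job

The stone sealer has been poured and the flask is to be closed up. First lift the funnel out of the flask's neck and hang it, spout down and upright, in the hole of the wooden holder; then take the stopper that fits the flask and lower it into the neck until its flange lies flat on the rim. Set both down in the hand without dropping them, leave the flask standing upright where it is, and do not push the other things on the bench about.

Things in the scene. Friction and masses are not known exactly. Their poses are not given: they have to be found in the camera images.
- flask: white plastic flask, loose, about 0.7 kg, standing upright: round body 100 mm across and 80 mm high, sloping shoulder, straight neck 56 mm outside and 40 mm bore, 150 mm tall in all. It is hollow: a 60 mm spout or a 40 mm plug does not reach its bottom. Origin at the centre of its underside, z up.
- flask_mouth (a point): centre of the flask's mouth, level with the rim (150 mm above the flask's underside); z up along the neck.
- funnel: steel funnel, loose, 0.12 kg, at first in the flask's neck, flange on the rim. From below: tapered spout 60 mm long (20 mm wide at the tip, 32 at the flange), flange 52 mm across, 5 thick, conical bowl, then a straight round band 62 mm across, 36 to 60 mm above the flange's underside (grip it from above; bowl open, wall 4 mm). Origin on the axis at the flange's underside, z up.
- holder: small fixed wooden stand, 100 x 100 mm, 92 mm tall: a 14 mm top board with one round hole 40 mm in diameter on two side boards, open beneath (the hanging spout touches nothing). Origin at the centre of its foot, z up; yaw varies.
- holder_hole (a point): centre of the holder's hole, level with the top of the board (92 mm above the bench). The funnel hangs rightly when its flange lies on the board here.
- stopper: the stopper that fits the flask, loose, 0.1 kg, upright on the bench in either of two places (the big one in the other), 88 mm tall. From below: tapered black rubber plug 40 mm long (30 mm across at the foot, 36.5 at the top), grey flange 52 mm across (40 to 48 mm up), grey grip knob 30 mm across (48 to 88 mm up). Origin at the centre of the foot's underside, z up.
- stopper_seat (a point): point on the stopper's axis at the underside of its flange (40 mm above the foot); it lies at the flask's mouth when the stopper is fully home.
- big_stopper: a like stopper for a larger vessel, too wide for the flask (plug 48 to 57 mm across, flange 68 mm, same 88 mm height and 30 mm knob), standing on its foot; to be left alone. Origin at the centre of its foot.
- chisel: bystander: steel mason's chisel, 200 mm long, 14 mm thick, lying along its x on the bench.
- mallet: bystander: round wooden mallet standing on its head, 92 mm across, 170 mm tall, origin at its foot.
- brush: bystander: wooden hand brush, 200 mm long, 42 mm wide, 20 mm high, lying along its x.
- rubbing_stone: bystander: grey rubbing stone, 50 x 100 x 35 mm, lying flat.
- tin: bystander: round metal tin, 80 mm across, 90 mm tall, standing.
- hammer: bystander: hammer, 240 mm long, 26 mm thick, lying along its x, head at +x.
Mind the look-alikes: they are no part of the job. What is shaped like the stopper but orange or turquoise is not meant.

How it is judged:
By the outcome, as a careful person would: the job done as asked, in the order asked, and still so for the second after the job is handed in, with the robot touching nothing.
It also fails if it takes over 72 s, if anything falls off the work surface, if the arm or the gripper's body presses on something with over 40 N, if the wrist force passes 120 N, or if a joint passes its speed limit or range.

### The arm

A 7-joint arm with a two-finger parallel gripper is mounted at the origin on the work surface. World frame = base frame: x ahead of the robot, y to its left, z up, the work surface at z = 0. Lengths are in m, angles in rad, forces in N, time in s.
With the tool pointing down it reaches from about 0.4 to 0.875 m from the base axis. Payload 19.3 kg.
Tool frame: the origin (TCP) lies at the very end of the fingers, on their centre line; the grasp point (between the pads) lies 19 mm behind it; z points along the fingers, y is the line along which they close (so a half turn about z gives the same grasp; the last joint's range is limited). The gripper opens to 85 mm and grips with 20 to 120 N. Pads are 22 mm wide; open, the fingers measure 114 mm over their backs; the gripper's body (76 mm by 85 mm) begins 54 mm behind the grasp point. The pads swing forward as they close: fully open they stand 13 mm farther back than shut.
Start: joints at [1.189, 0.521, -0.036, 1.599, 0.021, 1.021, -0.113], TCP at [0.192, -0.595, 0.231] pointing down, gripper open.
Joint ranges: [-2.91, 2.91], [-0.3, 2.13], [-1.5, 1.42], [0.17, 2.43], [-1.26, 4.41], [0.16, 1.93], [-2.52, 2.52]. Speed limits (rad/s): [1.89, 1.89, 2.39, 2.39, 3.01, 3.01, 3.01].

### API

Orientations are given as [roll, pitch, yaw] about the fixed x, y, z axes, in that order (R = Rz(yaw) Ry(pitch) Rx(roll)).
In Python, from workcell import monitor, optics, workorder gives the robot as it stands.
- The arm moves only by the tool apply_moves, never from a script. Its arguments are lists of equal length, an entry for each row: "linear": the shift along the tool's x, y, z each as a share of 0.1 m, from -1 to 1, a list of three; "delta_rot": the turn, a rotation vector about the tool's x, y, z each as a share of 120 degrees, from -1 to 1, a list of three. A call has exactly 5 rows; each row is the pose to reach, as a shift and turn from the pose commanded when the call began, along the tool's axes at that moment; what a row does not reach only later rows make up. A row lasts 1/12 s, in which the tool goes at most 41.7 mm and 7.16 degrees, less where a joint would pass 70% of its speed; a pose out of reach is approached as far as the arm can. A call with a number of a shift or a turn outside -1 to 1 is refused whole. A call with a gripper value outside its range is refused whole. "gripper" is the opening, from -1 (shut) to 1 (fully open), set as the call begins (left out, the last holds). The fingers move at their own pace and stop on an object; "force" is the grip in N (left out, the last holds). Time passes only in rows, so rows that repeat a pose let the fingers close, or fill a call up. It gives the time, the measured TCP pose, the force, the opening and the grip force at its end, in the units of the state.
- monitor.observe(): the state, without advancing time (a new reading comes with each control period).
- optics.grab_frame(name): name is "side" or "top" or "wrist"; returns (picture, depth): 384x512x3 uint8, red, green, blue; 384x512 float32, m along the optical axis (not along the pixel's ray), 0 where there is no reading.
- optics.camera_info(name): a dict with "fx", "fy", "cx", "cy" (pixels), "D" ([k1, k2, p1, p2, k3] as OpenCV has them; the pictures are not rectified), "rvec" (rotation vector, rad) and "tvec" (3), from world to camera coordinates, as OpenCV has them; the wrist camera has in their place "T_tool_cam" (4x4, takes a point from camera to tool coordinates, whose origin is the TCP and whose axes are the flange's). Camera axes: x right, y down, z forward; pixel columns grow to the right and rows downward; lengths in m; the calibration is good to about 2 mm. A picture is of the moment at which its call begins: read the wrist's pose just before it. camera_info takes no time and is no camera call.
- workorder.job_done(): hands the job in; it is judged then, once.
The state is a dict: "clock": time; "qpos": joint angles; "qd": joint speeds; "joint_efforts": joint torques, N m; "position": TCP position; "tool_rot": TCP orientation; "force": force on the tool from outside, world axes, zero at the start; "moment": the same for the moment, N m; "grip_width": finger opening in m; "finger_force": force on a finger pad.
Only numpy, scipy, OpenCV 4.12 (cv2) and the standard library are available. Lean on these libraries where they do the work, as an engineer would, in place of code of your own. Each camera call takes 0.05 s, during which the arm holds its last target. There are 200 camera calls.

## Working session

There is one attempt and no reset: what is moved stays moved. The work goes in short steps, Python scripts to look and compute and a tool call to move; the robot and the scene stay as the last step left them, time stands still between calls to the robot, and variables do not carry over. Pictures are saved under pics/ and viewed, at most 10 in all, crops included, and the job is handed in when it is done.

Besides the shell and the picture viewer there is one more tool, called as name(argument=value, ...) on one line, values as JSON. apply_moves: Moves the arm, as the interface text tells. Its arguments: {"type":"object","properties":{"linear":{"type":"array"},"delta_rot":{"type":"array"},"gripper":{"type":"number"},"force":{"type":"number"}},"required":["linear","delta_rot"]}

```bash
mkdir -p pics; ls
cat > h.py <<'E'
import numpy as np, cv2, json
from workcell import monitor, optics, workorder
def save(n,im): cv2.imwrite('pics/'+n+'.png', im[...,::-1])
def cam(name, st=None):
    i=optics.camera_info(name); K=np.array([[i['fx'],0,i['cx']],[0,i['fy'],i['cy']],[0,0,1.]]); D=np.array(i['D'],float)
    if 'rvec' in i:
        R=cv2.Rodrigues(np.array(i['rvec'],float))[0]; t=np.array(i['tvec'],float).ravel()
        return K,D,R.T,-R.T@t
    T=np.eye(4); T[:3,:3]=toolR(st); T[:3,3]=st['position']; T=T@np.array(i['T_tool_cam'])
    return K,D,T[:3,:3],T[:3,3]
def toolR(st):
    from scipy.spatial.transform import Rotation as Ro
    return Ro.from_euler('xyz',st['tool_rot']).as_matrix()
def rays(c,uv):
    K,D,R,C=c; p=cv2.undistortPoints(np.array(uv,float).reshape(-1,1,2),K,D).reshape(-1,2)
    return np.c_[p,np.ones(len(p))]@R.T
def plane(c,uv,z):
    d=rays(c,uv); return c[3]+d*((z-c[3][2])/d[:,2])[:,None]
def cloud(c,depth):
    v,u=np.mgrid[0:384,0:512]; d=rays(c,np.c_[u.ravel(),v.ravel()])
    return (c[3]+d*depth.ravel()[:,None]).reshape(384,512,3)
E
python3 - <<'E'
from h import *
st=monitor.observe(); print({k:np.round(v,3).tolist() for k,v in st.items()})
ims=[]
for n in ['top','side','wrist']:
    im,d=optics.grab_frame(n); np.savez('/tmp/'+n,im=im,d=d); ims.append(im)
    c=cam(n,st); print(n,c[3].round(3),c[2][:,2].round(3),(d>0).mean())
save('top0',cv2.resize(ims[0],(800,600))); save('side0',cv2.resize(ims[1],(800,600)))
E
```

```text
pics
{'clock': 0.0, 'qpos': [1.189, 0.522, -0.036, 1.6, 0.021, 1.021, -0.113], 'qd': [-0.0, 0.001, 0.002, -0.0, 0.001, -0.001, 0.0], 'joint_efforts': [-0.0, -92.711, 1.98, -36.993, 0.018, 0.008, -0.0], 'position': [0.192, -0.595, 0.231], 'tool_rot': [-3.14, 0.0, 0.312], 'force': [-0.075, 0.016, 0.236], 'moment': [-0.048, -0.035, -0.032], 'finger_force': 0.0, 'grip_width': 0.085}
top [0.478 0.022 1.272] [ 0.068 -0.016 -0.998] 0.9960428873697916
side [0.424 0.731 0.914] [ 0.127 -0.646 -0.753] 0.9961751302083334
wrist [ 0.265 -0.572  0.373] [-0.288 -0.092 -0.953] 0.9961090087890625
```

View pics/top0.png

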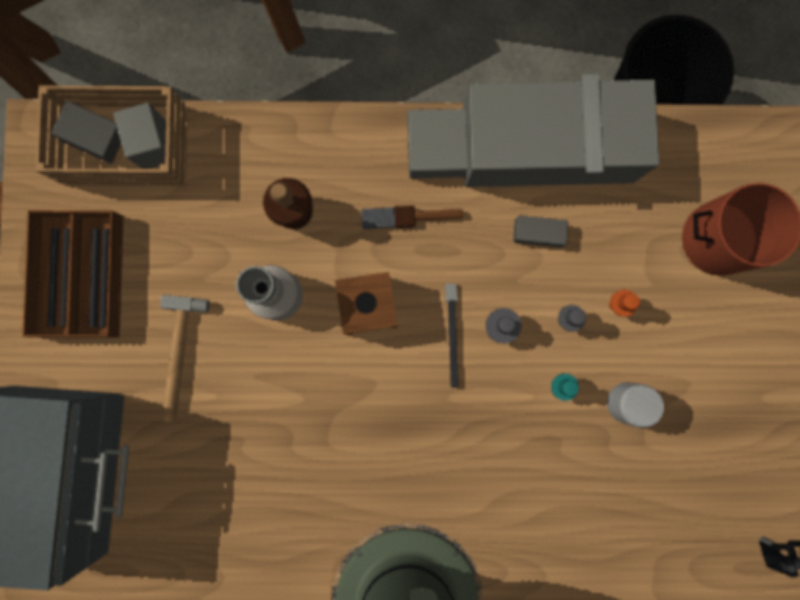

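View pics/side0.png

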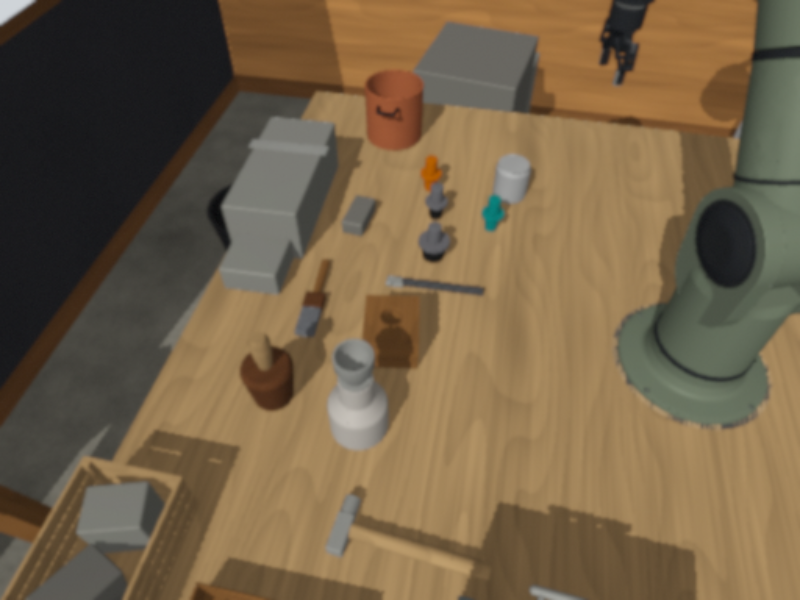

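The top view (800x600 scale) shows the funnel in the flask at (261,287) and the holder hole at (366,302). Stopper candidates:
- grey, narrow: (572,318)
- grey, wide flange: (504,325), the big stopper
- orange: (625,302)
- turquoise: (565,386)

I choose the narrow grey one. The side view shows the same things: funnel (354,358), stopper (437,198), big stopper (433,240). Next I measure them.

Run:
```python
from h import *
T=np.load('/tmp/top.npz'); S=np.load('/tmp/side.npz')
ct,cs=cam('top'),cam('side'); Pt,Ps=cloud(ct,T['d']),cloud(cs,S['d'])
s=512/800
def box(P,cx,cy,r,zlo,zhi):
    q=P.reshape(-1,3); m=(abs(q[:,0]-cx)<r)&(abs(q[:,1]-cy)<r)&(q[:,2]>zlo)&(q[:,2]<zhi); return q[m]
def fitc(p):
    A=np.c_[2*p[:,:2],np.ones(len(p))]; x=np.linalg.lstsq(A,(p[:,:2]**2).sum(1),rcond=None)[0]; return x[0],x[1],np.sqrt(x[2]+x[0]**2+x[1]**2)
for n,uvt,uvs in [('funnel',(261,287),(354,358)),('hole',(366,302),(392,318)),('stop',(574,317),(437,187)),('big',(508,324),(436,228)),('orange',(627,301),(431,160)),('turq',(568,385),(494,200)),('tin',(640,404),(514,165))]:
    u=np.array(uvt)*s; w=np.array(uvs)*s
    a,b=Pt[int(u[1]),int(u[0])],Ps[int(w[1]),int(w[0])]
    # two-ray midpoint
    d1,d2=rays(ct,[u])[0],rays(cs,[w])[0]; k=np.linalg.lstsq(np.c_[d1,-d2],cs[3]-ct[3],rcond=None)[0]
    p1,p2=ct[3]+d1*k[0],cs[3]+d2*k[1]
    print(n,a.round(3),b.round(3),'tri',((p1+p2)/2).round(3),np.linalg.norm(p1-p2).round(4))
    for nm,P in(('t',Pt),('s',Ps)):
        q=box(P,a[0],a[1],0.06,0.03,0.3); 
        if len(q): 
            zt=np.percentile(q[:,2],99.5); h=q[q[:,2]>zt-0.008]; print('  ',nm,'ztop',zt.round(4),'mean',h.mean(0).round(4),'mid',((h.min(0)+h.max(0))/2).round(4),'ext',np.ptp(h,axis=0).round(3),len(h))
```

```text
funnel [0.585 0.255 0.154] [0.589 0.234 0.17 ] tri [0.582 0.248 0.191] 0.0033
   t ztop 0.2117 mean [0.584  0.2541 0.2082] mid [0.5842 0.2537 0.2088] ext [0.059 0.062 0.01 ] 125
   s ztop 0.2101 mean [0.5822 0.2569 0.2071] mid [0.5828 0.2563 0.2069] ext [0.06  0.062 0.01 ] 182
hole [0.569 0.081 0.013] [0.57  0.044 0.043] tri [0.562 0.077 0.084] 0.0028
   t ztop 0.0967 mean [0.5627 0.0773 0.0914] mid [0.564  0.0779 0.0933] ext [0.109 0.109 0.009] 887
   s ztop 0.0942 mean [0.5625 0.0815 0.0905] mid [0.5643 0.0797 0.0906] ext [0.109 0.111 0.009] 884
stop [ 0.54  -0.303  0.087] [ 0.539 -0.309  0.088] tri [ 0.536 -0.303  0.09 ] 0.0009
   t ztop 0.0899 mean [ 0.5394 -0.3101  0.0864] mid [ 0.5398 -0.3098  0.086 ] ext [0.029 0.027 0.008] 80
   s ztop 0.0889 mean [ 0.5374 -0.3063  0.0859] mid [ 0.5371 -0.3085  0.0854] ext [0.026 0.03  0.008] 41
big [ 0.525 -0.183  0.084] [ 0.519 -0.177  0.087] tri [ 0.522 -0.184  0.076] 0.0047
   t ztop 0.0904 mean [ 0.5252 -0.1806  0.0868] mid [ 0.525  -0.1807  0.0873] ext [0.029 0.026 0.009] 79
   s ztop 0.0898 mean [ 0.5225 -0.1765  0.0864] mid [ 0.5225 -
[... 229 characters left out ...]
8] 79
   s ztop 0.0891 mean [ 0.5663 -0.4067  0.086 ] mid [ 0.5671 -0.4074  0.0856] ext [0.026 0.027 0.008] 35
turq [ 0.414 -0.29   0.085] [ 0.408 -0.29   0.084] tri [ 0.41  -0.292  0.083] 0.0052
   t ztop 0.0907 mean [ 0.4094 -0.2955  0.0864] mid [ 0.41   -0.2959  0.0869] ext [0.026 0.028 0.008] 79
   s ztop 0.0895 mean [ 0.4068 -0.2918  0.0863] mid [ 0.4069 -0.2929  0.0862] ext [0.025 0.027 0.007] 41
tin [ 0.381 -0.419  0.091] [ 0.377 -0.422  0.09 ] tri [ 0.376 -0.422  0.087] 0.0061
   t ztop 0.094 mean [ 0.377  -0.4279  0.0891] mid [ 0.3766 -0.4282  0.0903] ext [0.071 0.07  0.008] 449
   s ztop 0.0924 mean [ 0.3736 -0.4243  0.0891] mid [ 0.375  -0.4249  0.0889] ext [0.07  0.081 0.009] 198
```

apply_moves(linear=[[0.1,0,-0.3],[0.3,-0.1,-0.5],[0.5,-0.15,-0.7],[0.7,-0.2,-0.7],[0.9,-0.3,-0.7]], delta_rot=[[0,0,0.03],[0,0,0.06],[0,0,0.09],[0,0,0.12],[0,0,0.149]], gripper=1)

```text
clock: 0.57
position: [0.2692, -0.5388, 0.3023]
tool_rot: [3.14, -0.001, -0.004]
force: [-0.2, -0.1, -0.8]
grip_width: 0.0855
finger_force: 0.0
```

apply_moves(linear=[[0.18,-0.15,0],[0.36,-0.3,0],[0.54,-0.45,0],[0.72,-0.6,0],[0.9,-0.77,0]], delta_rot=[[0,0,0],[0,0,0],[0,0,0],[0,0,0],[0,0,0]])

```text
clock: 0.98
position: [0.3589, -0.461, 0.3011]
tool_rot: [-3.141, 0.0, -0.0]
force: [0.4, -0.6, 0.0]
grip_width: 0.0856
finger_force: 0.0
```

apply_moves(linear=[[0.18,-0.15,0],[0.36,-0.3,0],[0.54,-0.45,0],[0.72,-0.6,0],[0.9,-0.77,0]], delta_rot=[[0,0,0],[0,0,0],[0,0,0],[0,0,0],[0,0,0]])

```text
clock: 1.4
position: [0.4488, -0.3841, 0.3011]
tool_rot: [-3.141, 0.0, -0.001]
force: [-0.5, 0.3, 0.3]
grip_width: 0.0854
finger_force: 0.0
```

apply_moves(linear=[[0.18,-0.15,0],[0.36,-0.3,0],[0.54,-0.45,0],[0.72,-0.6,0],[0.9,-0.77,0]], delta_rot=[[0,0,0],[0,0,0],[0,0,0],[0,0,0],[0,0,0]])

```text
clock: 1.82
position: [0.5389, -0.3072, 0.3011]
tool_rot: [-3.142, 0.0, -0.001]
force: [-0.6, -1.4, 0.4]
grip_width: 0.0855
finger_force: 0.0
```

```bash
cat >> h.py <<'E'
def fitc(p):
    A=np.c_[2*p[:,:2],np.ones(len(p))]; x=np.linalg.lstsq(A,(p[:,:2]**2).sum(1),rcond=None)[0]; return np.array([x[0],x[1],np.sqrt(x[2]+x[0]**2+x[1]**2)])
def wrist(tag):
    st=monitor.observe(); im,d=optics.grab_frame('wrist'); np.savez('/tmp/'+tag,im=im,d=d); c=cam('wrist',st); return im,c,cloud(c,d)
def near(P,x,y,r,zlo,zhi):
    q=P.reshape(-1,3); return q[(np.hypot(q[:,0]-x,q[:,1]-y)<r)&(q[:,2]>zlo)&(q[:,2]<zhi)]
def circ(q):
    h=cv2.minEnclosingCircle(q[:,:2].astype(np.float32)); return np.round([*h[0],h[1]*2],4)
E
python3 - <<'E'
from h import *
im,c,P=wrist('w1'); save('w1',im)
for n,x,y in(('stop',.538,-.309),('big',.524,-.180)):
    k=near(P,x,y,.045,.075,.11); f=near(P,x,y,.045,.04,.056)
    for a,q in(('knob',k),('flange',f)):
        if len(q)>5: print(n,a,len(q),'z',np.median(q[:,2]).round(4),circ(q), 'mean',q.mean(0).round(4))
print('bench',np.median(near(P,.55,-.25,.3,-.02,.02)[:,2]))
E
```

```text
stop knob 446 z 0.0878 [ 0.5385 -0.3121  0.03  ] mean [ 0.5397 -0.312   0.0873]
stop flange 583 z 0.048 [ 0.5384 -0.3119  0.052 ] mean [ 0.5444 -0.3116  0.0479]
big knob 474 z 0.0876 [ 0.524  -0.1816  0.0304] mean [ 0.5252 -0.1834  0.0866]
big flange 1229 z 0.0479 [ 0.5239 -0.1817  0.0683] mean [ 0.5283 -0.187   0.0479]
bench 4.921837595134315e-05
```

View pics/w1.png

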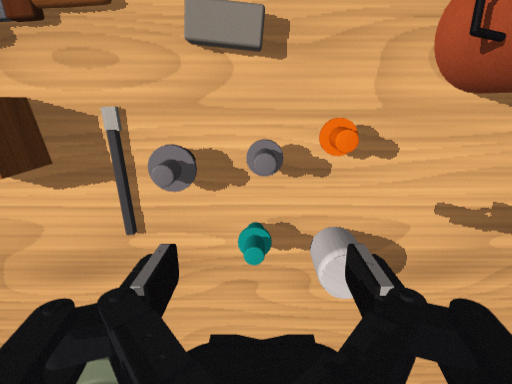

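The wrist view shows the narrow grey stopper at (265,157), big stopper (172,168), orange (340,137) and turquoise (255,242). The chosen stopper's flange measures 52 mm (the big one's 68), at (0.5385, -0.312), top 0.088, as it should be. Next, over to the funnel.

apply_moves(linear=[[0,-0.2,0],[0.02,-0.4,0],[0.04,-0.6,0],[0.06,-0.8,0],[0.08,-1,0]], delta_rot=[[0,0,0],[0,0,0],[0,0,0],[0,0,0],[0,0,0]])

```text
clock: 2.28
position: [0.5461, -0.2069, 0.3011]
tool_rot: [-3.141, 0.0, -0.0]
force: [0.8, -1.1, -0.2]
grip_width: 0.0855
finger_force: 0.0
```

apply_moves(linear=[[0,-0.2,0],[0.02,-0.4,0],[0.04,-0.6,0],[0.06,-0.8,0],[0.08,-1,0]], delta_rot=[[0,0,0],[0,0,0],[0,0,0],[0,0,0],[0,0,0]])

```text
clock: 2.7
position: [0.5541, -0.1069, 0.3012]
tool_rot: [-3.142, 0.0, -0.0]
force: [1.2, 0.2, 0.6]
grip_width: 0.0852
finger_force: 0.0
```

apply_moves(linear=[[0,-0.2,0],[0.02,-0.4,0],[0.04,-0.6,0],[0.06,-0.8,0],[0.08,-1,0]], delta_rot=[[0,0,0],[0,0,0],[0,0,0],[0,0,0],[0,0,0]])

```text
clock: 3.12
position: [0.5622, -0.0069, 0.3012]
tool_rot: [3.142, 0.0, -0.0]
force: [-0.1, 0.7, 0.6]
grip_width: 0.0853
finger_force: 0.0
```

apply_moves(linear=[[0,-0.2,0],[0.02,-0.4,0],[0.04,-0.6,0],[0.06,-0.8,0],[0.08,-1,0]], delta_rot=[[0,0,0],[0,0,0],[0,0,0],[0,0,0],[0,0,0]])

```text
clock: 3.53
position: [0.5702, 0.093, 0.3012]
tool_rot: [3.142, 0.0, -0.0]
force: [0.1, 1.0, -0.2]
grip_width: 0.0855
finger_force: 0.0
```

apply_moves(linear=[[0,-0.2,0],[0.02,-0.4,0],[0.04,-0.6,0],[0.06,-0.8,0],[0.08,-1,0]], delta_rot=[[0,0,0],[0,0,0],[0,0,0],[0,0,0],[0,0,0]])

```text
clock: 3.95
position: [0.5783, 0.193, 0.3011]
tool_rot: [3.141, 0.0, -0.0]
force: [0.3, 0.3, 0.1]
grip_width: 0.0855
finger_force: 0.0
```

Run:
```python
from h import *
print(monitor.observe()['position'])
im,c,P=wrist('w2')
q=near(P,.583,.255,.05,.2,.23); print('band',len(q),np.percentile(q[:,2],[50,99]),circ(q))
q=near(P,.583,.255,.05,.14,.158); print('flange/rim',len(q),circ(q) if len(q) else 0)
q=near(P,.564,.079,.075,.08,.1); print('board z',np.median(q[:,2]),cv2.minAreaRect(q[:,:2].astype(np.float32)))
# hole edge: pixels in board neighbourhood whose point lies below board
R=P; m=(np.hypot(R[...,0]-.564,R[...,1]-.079)<.075)&(abs(R[...,2]-.092)<.006)
cs,h=cv2.findContours(m.astype(np.uint8),cv2.RETR_CCOMP,cv2.CHAIN_APPROX_NONE)
for k,hh in zip(cs,h[0]):
    if hh[3]>=0 and len(k)>30:
        p=plane(c,k.reshape(-1,2),.092); print('hole',len(k),fitc(p).round(4))
```

```text
[0.57826101 0.19298364 0.30112482]
band 1455 [0.20932616 0.21117272] [0.5833 0.2536 0.0623]
flange/rim 985 [0.5907 0.2477 0.0522]
board z 0.09198781899930042 ((0.5623646378517151, 0.07663034647703171), (0.1006900891661644, 0.10085111111402512), 9.35708999633789)
hole 87 [0.5634 0.0779 0.0196]
```

The funnel band measures 62 mm across with its top at 0.210, at (0.5833, 0.2536); hole near (0.563, 0.077), board at 0.092. All agree with the text.

apply_moves(linear=[[0.02,-0.2,0],[0.05,-0.4,0],[0.05,-0.606,0],[0.05,-0.606,0.2],[0.05,-0.606,0.4]], delta_rot=[[0,0,0],[0,0,0],[0,0,0],[0,0,0],[0,0,0]])

```text
clock: 4.42
position: [0.5834, 0.2542, 0.2612]
tool_rot: [-3.14, -0.001, 0.002]
force: [0.2, -0.4, 0.1]
grip_width: 0.0854
finger_force: 0.0
```

apply_moves(linear=[[0,0,0.2],[0,0,0.4],[0,0,0.6],[0,0,0.8],[0,0,0.85]], delta_rot=[[0,0,0],[0,0,0],[0,0,0],[0,0,0],[0,0,0]])

```text
clock: 4.83
position: [0.5821, 0.2519, 0.1732]
tool_rot: [3.14, 0.004, -0.0]
force: [-0.2, 0.1, -0.8]
grip_width: 0.0855
finger_force: 0.0
```

Run:
```python
from h import *
s=monitor.observe(); print(s['position'],s['force'])
im,c,P=wrist('w3'); save('w3',im)
q=near(P,.583,.254,.05,.2,.23); print('band',len(q),circ(q))
```

```text
[0.58212973 0.25187019 0.17320766] [-0.24952696  0.09100013 -0.83544426]
band 9214 [0.5878 0.254  0.0994]
```

View pics/w3.png

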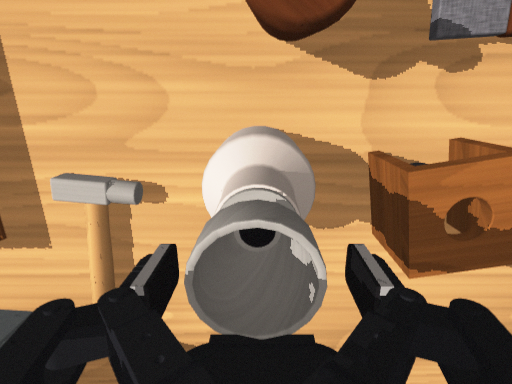

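The wrist view shows the funnel rim centred at (257,277), between the finger pads at (177,265) and (346,265), so it is well centred. I close gently.

apply_moves(linear=[[0,0,0],[0,0,0],[0,0,0],[0,0,0],[0,0,0]], delta_rot=[[0,0,0],[0,0,0],[0,0,0],[0,0,0],[0,0,0]], gripper=-1, force=30)

```text
clock: 5.3
position: [0.5841, 0.2531, 0.1779]
tool_rot: [-3.141, -0.002, -0.0]
force: [-0.2, -0.2, 7.9]
grip_width: 0.062
finger_force: 33.5
```

apply_moves(linear=[[0,0,0],[0,0,0],[0,0,0],[0,0,0],[0,0,0]], delta_rot=[[0,0,0],[0,0,0],[0,0,0],[0,0,0],[0,0,0]])

```text
clock: 5.72
position: [0.5841, 0.2531, 0.1779]
tool_rot: [-3.141, -0.002, -0.0]
force: [0.1, -1.3, 7.9]
grip_width: 0.0618
finger_force: 33.5
```

apply_moves(linear=[[0,0,-0.05],[0,0,-0.1],[0,0,-0.16],[0,0,-0.23],[0,0,-0.3]], delta_rot=[[0,0,0],[0,0,0],[0,0,0],[0,0,0],[0,0,0]])

```text
clock: 6.13
position: [0.5835, 0.2528, 0.2073]
tool_rot: [-3.141, -0.0, -0.0]
force: [0.2, -0.0, -2.3]
grip_width: 0.0619
finger_force: 33.1
```

apply_moves(linear=[[0,0,-0.12],[0,0,-0.24],[0,0,-0.36],[0,0,-0.48],[0,0,-0.6]], delta_rot=[[0,0,0],[0,0,0],[0,0,0],[0,0,0],[0,0,0]])

```text
clock: 6.55
position: [0.5835, 0.2528, 0.2679]
tool_rot: [-3.141, -0.001, -0.0]
force: [-0.4, -0.9, -1.5]
grip_width: 0.0621
finger_force: 33.1
```

Run:
```python
from h import *
s=monitor.observe(); print(s['position'],s['force'])
im,d=optics.grab_frame('side'); save('s2',cv2.resize(im[150:310,130:370],(720,480)))
P=cloud(cam('side'),d)
q=near(P,.583,.254,.04,.14,.153); print('rim',len(q),circ(q) if len(q) else '')
im,c,P=wrist('w4')
m=(np.hypot(P[...,0]-.564,P[...,1]-.079)<.075)&(abs(P[...,2]-.092)<.006)
cs,h=cv2.findContours(m.astype(np.uint8),cv2.RETR_CCOMP,cv2.CHAIN_APPROX_NONE)
for k,hh in zip(cs,h[0]):
    if hh[3]>=0 and len(k)>30: print('hole',len(k),fitc(plane(c,k.reshape(-1,2),.092)).round(4))
q=near(P,.584,.254,.035,.14,.4); zt=np.percentile(q[:,2],[50,95,99.5]);print(zt)
q=near(P,.584,.254,.035,.285,.31);print(len(q),circ(q) if len(q) else '')
```

```text
[0.58348243 0.2528221  0.26787521] [-0.35605386 -0.92382446 -1.50925096]
rim 206 [0.5837 0.2557 0.0569]
hole 93 [0.5635 0.0787 0.0192]
[0.30215399 0.36202403 0.36617537]
8606 [0.5843 0.254  0.07  ]
```

View pics/s2.png

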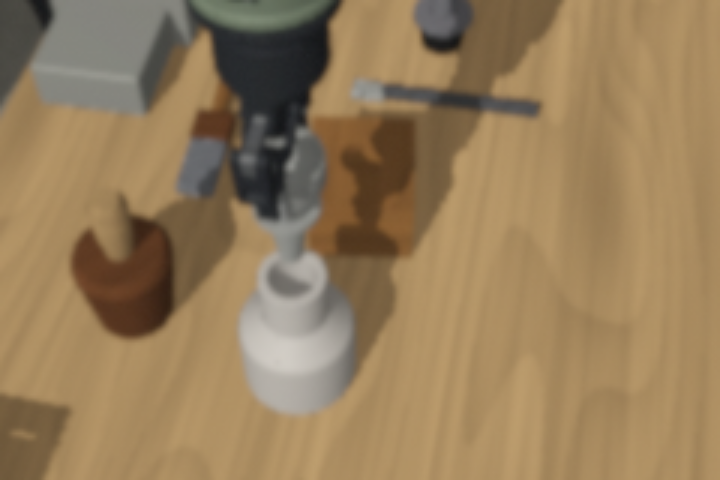

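The side view shows the funnel held upright in the gripper at (290,190) and clear of the flask mouth at (293,272); the flask is still standing. Now I refine the hole.

Run:
```python
from h import *
from scipy.spatial.transform import Rotation
T=np.load('/tmp/top.npz'); c=cam('top'); P=cloud(c,T['d'])
def hole(P,c,n,tol):
    m=((np.hypot(P[...,0]-.564,P[...,1]-.079)<.08)&(abs(P[...,2]-.092)<tol)).astype(np.uint8)
    q=P[m>0]; r=cv2.minAreaRect(q[:,:2].astype(np.float32)); print(n,tol,'rect',np.round(r[0],4),np.round(r[1],4),round(r[2],1))
    cs,h=cv2.findContours(m,cv2.RETR_CCOMP,cv2.CHAIN_APPROX_NONE)
    for k,hh in zip(cs,h[0]):
        if hh[3]>=0 and len(k)>20: print('  hole',len(k),fitc(plane(c,k.reshape(-1,2),.092)).round(4))
hole(P,c,'top',.008)
g=T['im'].astype(int).sum(2); pix=(np.hypot(P[...,0]-.564,P[...,1]-.079)<.035)|((np.hypot(*(plane(c,np.stack(np.meshgrid(np.arange(512),np.arange(384)),-1).reshape(-1,2),.092)[:,:2]-[.564,.079]).T)<.03).reshape(384,512))
m=((g<120)&pix).astype(np.uint8)
k=max(cv2.findContours(m,cv2.RETR_EXTERNAL,cv2.CHAIN_APPROX_NONE)[0],key=len); print('top dark',fitc(plane(c,k.reshape(-1,2),.092)).round(4))
for n,pos in(('w2',[.57826,.19298,.30112]),('w4',[.58348,.25282,.26788])):
    z=np.load('/tmp/%s.npz'%n); c=cam('wrist',dict(position=pos,tool_rot=[np.pi,0,0])); P=cloud(c,z['d'])
    for t in(.006,.003): hole(P,c,n,t)
```

```text
top 0.008 rect [0.564  0.0774] [0.1003 0.1   ] 9.2
  hole 41 [0.5636 0.0768 0.0209]
top dark [0.5628 0.0788 0.0173]
w2 0.006 rect [0.5625 0.0766] [0.1007 0.1008] 9.4
  hole 87 [0.5635 0.078  0.0196]
w2 0.003 rect [0.5625 0.0766] [0.1007 0.1008] 9.4
  hole 88 [0.5631 0.0774 0.0201]
w4 0.006 rect [0.5611 0.0758] [0.1014 0.1015] 9.3
  hole 96 [0.5627 0.0785 0.0196]
w4 0.003 rect [0.5612 0.076 ] [0.1007 0.1011] 9.4
  hole 109 [0.5619 0.0776 0.0205]
```

Hole at about (0.5628, 0.077). I move over it.

apply_moves(linear=[[-0.02,0.15,0],[-0.04,0.33,0],[-0.06,0.52,0],[-0.08,0.7,0],[-0.1,0.88,0]], delta_rot=[[0,0,0],[0,0,0],[0,0,0],[0,0,0],[0,0,0]])

```text
clock: 7.07
position: [0.5729, 0.1632, 0.2657]
tool_rot: [3.141, 0.001, -0.001]
force: [0.0, 0.5, -1.4]
grip_width: 0.062
finger_force: 33.1
```

apply_moves(linear=[[-0.02,0.18,0],[-0.04,0.36,0],[-0.06,0.55,0],[-0.08,0.72,0],[-0.107,0.878,0]], delta_rot=[[0,0,0],[0,0,0],[0,0,0],[0,0,0],[0,0,0]])

```text
clock: 7.48
position: [0.5621, 0.0752, 0.2657]
tool_rot: [3.141, 0.001, -0.001]
force: [0.2, 0.4, -1.4]
grip_width: 0.0618
finger_force: 33.1
```

apply_moves(linear=[[0,0,0.15],[0,0,0.3],[0,0,0.45],[0,0,0.6],[0,0,0.7]], delta_rot=[[0,0,0],[0,0,0],[0,0,0],[0,0,0],[0,0,0]])

```text
clock: 7.9
position: [0.5618, 0.0763, 0.1945]
tool_rot: [3.141, 0.002, -0.001]
force: [0.4, 0.4, -1.4]
grip_width: 0.062
finger_force: 33.1
```

Run:
```python
from h import *
s=monitor.observe(); print(s['position'],s['force'])
im,d=optics.grab_frame('side'); save('s3',cv2.resize(im[150:270,180:340],(800,600)))
```

```text
[0.56177003 0.0762746  0.19449736] [ 0.36141557  0.36935973 -1.40285049]
```

View pics/s3.png

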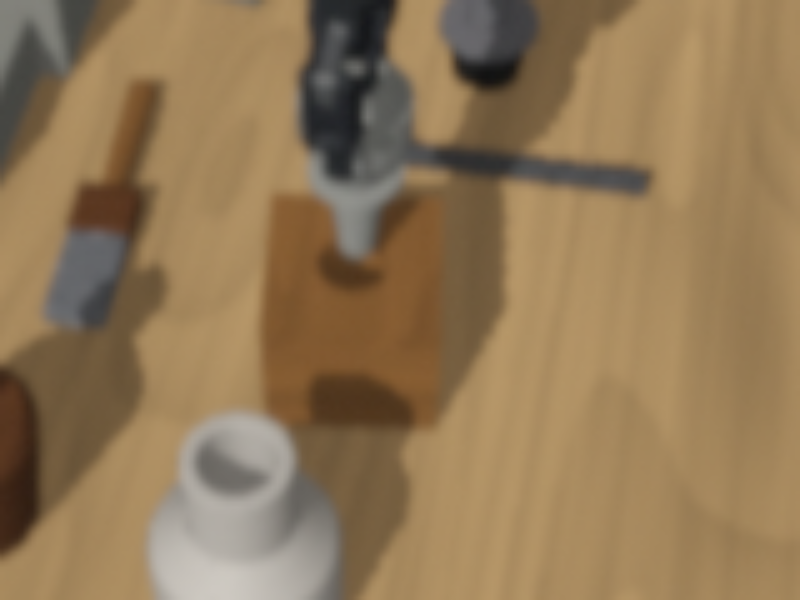

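The spout tip is at (355,255), just above the hole centre (352,265), so it is aligned. I lower it.

apply_moves(linear=[[0.01,-0.005,0.1],[0.01,-0.005,0.22],[0.01,-0.005,0.34],[0.01,-0.005,0.46],[0.01,-0.005,0.55]], delta_rot=[[0,0,0],[0,0,0],[0,0,0],[0,0,0],[0,0,0]])

```text
clock: 8.37
position: [0.5636, 0.0774, 0.1403]
tool_rot: [3.142, 0.0, -0.0]
force: [0.8, -0.2, -0.7]
grip_width: 0.0619
finger_force: 33.2
```

apply_moves(linear=[[0,0,0.04],[0,0,0.08],[0,0,0.11],[0,0,0.14],[0,0,0.16]], delta_rot=[[0,0,0],[0,0,0],[0,0,0],[0,0,0],[0,0,0]])

```text
clock: 8.78
position: [0.5638, 0.0775, 0.1253]
tool_rot: [-3.142, -0.0, -0.0]
force: [-0.6, 0.1, -2.3]
grip_width: 0.0619
finger_force: 33.2
```

apply_moves(linear=[[0,0,0.01],[0,0,0.02],[0,0,0.03],[0,0,0.04],[0,0,0.05]], delta_rot=[[0,0,0],[0,0,0],[0,0,0],[0,0,0],[0,0,0]])

```text
clock: 9.2
position: [0.5637, 0.0775, 0.1203]
tool_rot: [-3.142, -0.0, -0.0]
force: [0.3, 0.5, -1.9]
grip_width: 0.0624
finger_force: 33.2
```

apply_moves(linear=[[0,0,0.004],[0,0,0.008],[0,0,0.012],[0,0,0.012],[0,0,0.012]], delta_rot=[[0,0,0],[0,0,0],[0,0,0],[0,0,0],[0,0,0]])

```text
clock: 9.62
position: [0.5637, 0.0775, 0.1199]
tool_rot: [3.142, -0.0, -0.0]
force: [-5.3, -0.6, 13.0]
grip_width: 0.0621
finger_force: 34.3
```

It's on the board at the expected height. I release.

apply_moves(linear=[[0,0,-0.005],[0,0,-0.005],[0,0,-0.005],[0,0,-0.005],[0,0,-0.005]], delta_rot=[[0,0,0],[0,0,0],[0,0,0],[0,0,0],[0,0,0]], gripper=1, force=20)

```text
clock: 10.03
position: [0.5636, 0.0775, 0.1195]
tool_rot: [-3.142, 0.0, -0.0]
force: [0.8, 0.3, -0.1]
grip_width: 0.0855
finger_force: 0.0
```

apply_moves(linear=[[0,0,-0.1],[0,0,-0.3],[0,0,-0.5],[0,0,-0.75],[0,0,-1]], delta_rot=[[0,0,0],[0,0,0],[0,0,0],[0,0,0],[0,0,0]])

```text
clock: 10.45
position: [0.5634, 0.0775, 0.2213]
tool_rot: [-3.142, 0.0, -0.0]
force: [0.3, -0.1, -0.0]
grip_width: 0.0854
finger_force: 0.0
```

apply_moves(linear=[[0,0,-0.2],[0,0,-0.4],[0,0.1,-0.6],[0,0.25,-0.7],[0,0.4,-0.8]], delta_rot=[[0,0,0],[0,0,0],[0,0,0],[0,0,0],[0,0,0]])

```text
clock: 10.87
position: [0.5636, 0.0374, 0.3015]
tool_rot: [-3.141, -0.001, 0.001]
force: [-0.1, -0.9, -0.6]
grip_width: 0.0853
finger_force: 0.0
```

Run:
```python
from h import *
s=monitor.observe(); print(s['position'],s['force'],s['grip_width'])
im,c,P=wrist('w5')
q=near(P,.563,.077,.045,.147,.16); print('band',len(q),'z',np.percentile(q[:,2],[5,50,95]),circ(q))
b=near(P,.563,.077,.1,.086,.098); print('board z',np.median(b[:,2]))
A=np.c_[q[:,:2]-q[:,:2].mean(0),np.ones(len(q))]; print('slope',np.linalg.lstsq(A,q[:,2],rcond=None)[0])
f=near(P,.5835,.2535,.035,.146,.156); print('rim',len(f),circ(f) if len(f)>5 else '')
```

```text
[0.56363839 0.03737592 0.30152355] [-0.12100013 -0.90497966 -0.63499355] 0.0852539045350075
band 743 z [0.14818197 0.15162849 0.15292644] [0.5633 0.0764 0.0621]
board z 0.09205894344205195
slope [ 0.00370938 -0.0013553   0.15134687]
rim 1256 [0.5834 0.2534 0.0572]
```

The funnel hangs level: its top is at 0.152 (92+60 mm), at (0.5633, 0.0764). The flask mouth is still at (0.5834, 0.2534). Now the stopper.

apply_moves(linear=[[-0.01,0.17,0],[-0.02,0.34,0],[-0.04,0.52,0],[-0.05,0.7,0],[-0.063,0.874,0]], delta_rot=[[0,0,0],[0,0,0],[0,0,0],[0,0,0],[0,0,0]])

```text
clock: 11.33
position: [0.5571, -0.0507, 0.3003]
tool_rot: [-3.142, -0.0, -0.0]
force: [0.7, 0.6, -0.3]
grip_width: 0.0853
finger_force: 0.0
```

apply_moves(linear=[[-0.01,0.17,0],[-0.02,0.34,0],[-0.04,0.52,0],[-0.05,0.7,0],[-0.063,0.874,0]], delta_rot=[[0,0,0],[0,0,0],[0,0,0],[0,0,0],[0,0,0]])

```text
clock: 11.75
position: [0.5507, -0.1381, 0.3002]
tool_rot: [-3.142, -0.0, -0.0]
force: [0.7, 0.3, 0.0]
grip_width: 0.0857
finger_force: 0.0
```

apply_moves(linear=[[-0.01,0.17,0],[-0.02,0.34,0],[-0.04,0.52,0],[-0.05,0.7,0],[-0.063,0.874,0]], delta_rot=[[0,0,0],[0,0,0],[0,0,0],[0,0,0],[0,0,0]])

```text
clock: 12.17
position: [0.5445, -0.2255, 0.3003]
tool_rot: [-3.142, -0.0, -0.0]
force: [-0.3, -0.0, -0.5]
grip_width: 0.0855
finger_force: 0.0
```

apply_moves(linear=[[-0.01,0.17,0],[-0.02,0.34,0],[-0.04,0.52,0],[-0.05,0.7,0],[-0.063,0.874,0]], delta_rot=[[0,0,0],[0,0,0],[0,0,0],[0,0,0],[0,0,0]])

```text
clock: 12.58
position: [0.5381, -0.3129, 0.3002]
tool_rot: [-3.142, -0.0, -0.0]
force: [0.2, 0.1, 0.6]
grip_width: 0.0855
finger_force: 0.0
```

apply_moves(linear=[[0,0,0.2],[0,0,0.4],[0,0,0.6],[0,0,0.8],[0,0,1]], delta_rot=[[0,0,0],[0,0,0],[0,0,0],[0,0,0],[0,0,0]])

```text
clock: 13.0
position: [0.5383, -0.312, 0.1993]
tool_rot: [-3.142, -0.0, -0.0]
force: [0.5, 0.0, -0.4]
grip_width: 0.0857
finger_force: 0.0
```

Run:
```python
from h import *
s=monitor.observe(); print(s['position'],s['force'])
im,c,P=wrist('w6')
for a,zl,zh in(('knob',.08,.095),('flange',.044,.052)):
    q=near(P,.5385,-.312,.04,zl,zh); print(a,len(q),np.median(q[:,2]),circ(q))
```

```text
[ 0.53830559 -0.31198617  0.19934179] [ 0.48428558  0.02088067 -0.3661994 ]
knob 791 0.08780462153928037 [ 0.5384 -0.3119  0.0302]
flange 902 0.04792528963173165 [ 0.5385 -0.3119  0.0521]
```

apply_moves(linear=[[0,0,0.2],[0,0,0.4],[0,0,0.6],[0,0,0.8],[0,0,1]], delta_rot=[[0,0,0],[0,0,0],[0,0,0],[0,0,0],[0,0,0]])

```text
clock: 13.47
position: [0.5387, -0.3122, 0.0999]
tool_rot: [3.141, -0.001, -0.0]
force: [0.1, -0.5, -0.7]
grip_width: 0.0854
finger_force: 0.0
```

apply_moves(linear=[[0,0,0.1],[0,0,0.2],[0,0,0.3],[0,0,0.4],[0,0,0.44]], delta_rot=[[0,0,0],[0,0,0],[0,0,0],[0,0,0],[0,0,0]])

```text
clock: 13.88
position: [0.5382, -0.3119, 0.0547]
tool_rot: [-3.141, 0.001, -0.0]
force: [-0.1, 0.1, -0.8]
grip_width: 0.0859
finger_force: 0.0
```

apply_moves(linear=[[0,0,0],[0,0,0],[0,0,0],[0,0,0],[0,0,0]], delta_rot=[[0,0,0],[0,0,0],[0,0,0],[0,0,0],[0,0,0]], gripper=-1, force=40)

```text
clock: 14.3
position: [0.5386, -0.3122, 0.0562]
tool_rot: [3.141, -0.001, -0.0]
force: [-0.1, 1.7, 5.9]
grip_width: 0.0292
finger_force: 38.9
```

apply_moves(linear=[[0,0,0],[0,0,0],[0,0,0],[0,0,0],[0,0,0]], delta_rot=[[0,0,0],[0,0,0],[0,0,0],[0,0,0],[0,0,0]])

```text
clock: 14.72
position: [0.5387, -0.3122, 0.0562]
tool_rot: [3.141, -0.001, -0.0]
force: [-0.3, 0.7, 5.9]
grip_width: 0.0288
finger_force: 39.1
```

apply_moves(linear=[[0,0,-0.1],[0,0,-0.25],[0,0,-0.45],[0,0,-0.7],[0,0,-0.9]], delta_rot=[[0,0,0],[0,0,0],[0,0,0],[0,0,0],[0,0,0]])

```text
clock: 15.13
position: [0.5383, -0.3122, 0.1477]
tool_rot: [3.141, -0.001, -0.0]
force: [0.2, -0.4, -1.9]
grip_width: 0.0289
finger_force: 39.6
```

apply_moves(linear=[[0,0,-0.2],[0,0,-0.4],[0,0,-0.6],[0,0,-0.8],[0,0,-1]], delta_rot=[[0,0,0],[0,0,0],[0,0,0],[0,0,0],[0,0,0]])

```text
clock: 15.55
position: [0.538, -0.312, 0.2473]
tool_rot: [3.141, -0.0, -0.0]
force: [0.1, -1.5, -1.8]
grip_width: 0.0289
finger_force: 39.6
```

apply_moves(linear=[[0,-0.15,-0.1],[0.02,-0.35,-0.2],[0.04,-0.55,-0.3],[0.06,-0.75,-0.35],[0.07,-0.94,-0.4]], delta_rot=[[0,0,0],[0,0,0],[0,0,0],[0,0,0],[0,0,0]])

```text
clock: 15.97
position: [0.5453, -0.2164, 0.2865]
tool_rot: [-3.141, -0.0, 0.0]
force: [0.6, 1.2, -1.0]
grip_width: 0.0288
finger_force: 39.6
```

apply_moves(linear=[[0.01,-0.19,0],[0.03,-0.38,0],[0.05,-0.57,0],[0.06,-0.75,0],[0.075,-0.94,0]], delta_rot=[[0,0,0],[0,0,0],[0,0,0],[0,0,0],[0,0,0]])

```text
clock: 16.38
position: [0.5524, -0.1228, 0.286]
tool_rot: [3.142, 0.0, -0.0]
force: [1.2, -0.3, -1.6]
grip_width: 0.0288
finger_force: 39.6
```

apply_moves(linear=[[0.01,-0.19,0],[0.03,-0.38,0],[0.05,-0.57,0],[0.06,-0.75,0],[0.075,-0.94,0]], delta_rot=[[0,0,0],[0,0,0],[0,0,0],[0,0,0],[0,0,0]])

```text
clock: 16.8
position: [0.5599, -0.0288, 0.286]
tool_rot: [3.142, 0.0, -0.0]
force: [-0.2, 0.5, -1.2]
grip_width: 0.0288
finger_force: 39.6
```

apply_moves(linear=[[0.01,-0.19,0],[0.03,-0.38,0],[0.05,-0.57,0],[0.06,-0.75,0],[0.075,-0.94,0]], delta_rot=[[0,0,0],[0,0,0],[0,0,0],[0,0,0],[0,0,0]])

```text
clock: 17.22
position: [0.5674, 0.065, 0.286]
tool_rot: [3.141, 0.0, -0.0]
force: [0.0, -0.2, -1.3]
grip_width: 0.0291
finger_force: 39.6
```

apply_moves(linear=[[0.01,-0.19,0],[0.03,-0.38,0],[0.05,-0.57,0],[0.06,-0.75,0],[0.075,-0.94,0]], delta_rot=[[0,0,0],[0,0,0],[0,0,0],[0,0,0],[0,0,0]])

```text
clock: 17.63
position: [0.5748, 0.159, 0.2859]
tool_rot: [3.141, 0.0, -0.0]
force: [0.5, -0.3, -1.1]
grip_width: 0.0291
finger_force: 39.6
```

Run:
```python
from h import *
s=monitor.observe(); print(s['position'],s['force'],s['grip_width'])
im,c,P=wrist('w7')
f=near(P,.5835,.2535,.035,.146,.156); print('rim',len(f),circ(f),np.median(f[:,2]))
z0=s['position'][2]-.0562
q=near(P,s['position'][0],s['position'][1],.05,z0+.043,z0+.052); print('flange held',len(q),circ(q),'want z',z0+.048,'got',np.median(q[:,2]))
```

```text
[0.57482738 0.15898191 0.28594649] [ 0.52796368 -0.29355989 -1.07082552] 0.02912196622952841
rim 1249 [0.5834 0.2535 0.0562] 0.14966683512916729
flange held 2141 [0.5773 0.1582 0.0512] want z 0.27774649486645475 got 0.27764027296069205
```

apply_moves(linear=[[0.02,-0.19,0],[0.04,-0.4,0],[0.06,-0.6,0],[0.08,-0.8,0],[0.086,-0.945,0]], delta_rot=[[0,0,0],[0,0,0],[0,0,0],[0,0,0],[0,0,0]])

```text
clock: 18.1
position: [0.5835, 0.2543, 0.2858]
tool_rot: [-3.141, 0.0, 0.001]
force: [-0.2, -0.1, -1.5]
grip_width: 0.0291
finger_force: 39.7
```

apply_moves(linear=[[0,0,0.1],[0,0,0.2],[0,0,0.3],[0,0,0.4],[0,0,0.5]], delta_rot=[[0,0,0],[0,0,0],[0,0,0],[0,0,0],[0,0,0]])

```text
clock: 18.52
position: [0.5841, 0.2514, 0.2344]
tool_rot: [3.141, 0.0, -0.001]
force: [-0.1, -0.3, -1.4]
grip_width: 0.0286
finger_force: 39.7
```

Run:
```python
from h import *
s=monitor.observe(); p=np.array(s['position']); print(p,s['force'],s['tool_rot'])
im,c,P=wrist('w8')
z0=p[2]-.0562
q=near(P,p[0],p[1],.05,z0+.046,z0+.050)
q=q[(q[:,0]>p[0])]; print('flange',len(q),'dx max',np.percentile(q[:,0],99.7)-p[0],'y',np.percentile(q[:,1],[.3,99.7])-p[1])
# outer arc: per-angle max radius
a=np.degrees(np.arctan2(q[:,1]-p[1],q[:,0]-p[0]));r=np.hypot(*(q[:,:2]-p[:2]).T)
arc=np.array([q[i][r[i].argmax()] for t in range(-55,55,5) if len(i:=np.where((a>=t)&(a<t+5))[0])])
print('arc fit',fitc(arc)); 
k=near(P,p[0],p[1],.03,z0+.08,z0+.095); print('knob',len(k),circ(k) if len(k)>5 else '')
im,d=optics.grab_frame('side'); save('s4',cv2.resize(im[190:310,170:330],(800,600)))
```

```text
[0.58408126 0.25135589 0.23444511] [-0.11492549 -0.28521081 -1.4486399 ] [ 3.14101380e+00  4.07495295e-04 -1.38040104e-03]
flange 1976 dx max 0.02575591225726004 y [-0.0255053   0.02452494]
arc fit [0.58465647 0.25050801 0.02543009]
knob 4694 [0.5905 0.2504 0.0565]
```

View pics/s4.png

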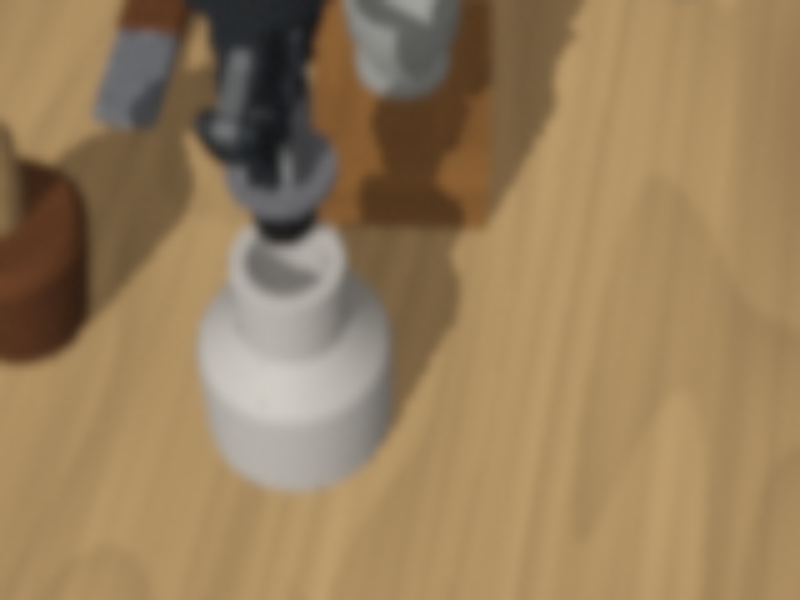

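The side view shows the stopper upright, its plug at (285,225) just above the mouth at (288,260). I check the settled pose.

apply_moves(linear=[[0,0,0],[0,0,0],[0,0,0],[0,0,0],[0,0,0]], delta_rot=[[0,0,0],[0,0,0],[0,0,0],[0,0,0],[0,0,0]])

```text
clock: 19.03
position: [0.5843, 0.2524, 0.236]
tool_rot: [-3.141, -0.001, -0.0]
force: [-0.2, -0.7, -1.1]
grip_width: 0.0288
finger_force: 39.7
```

apply_moves(linear=[[-0.008,-0.01,0.08],[-0.008,-0.01,0.16],[-0.008,-0.01,0.25],[-0.008,-0.01,0.33],[-0.008,-0.01,0.4]], delta_rot=[[0,0,0],[0,0,0],[0,0,0],[0,0,0],[0,0,0]])

```text
clock: 19.45
position: [0.583, 0.2532, 0.1942]
tool_rot: [3.141, 0.001, -0.0]
force: [0.2, 0.0, -0.9]
grip_width: 0.0292
finger_force: 39.7
```

apply_moves(linear=[[0,0,0.03],[0,0,0.06],[0,0,0.09],[0,0,0.12],[0,0,0.15]], delta_rot=[[0,0,0],[0,0,0],[0,0,0],[0,0,0],[0,0,0]])

```text
clock: 19.87
position: [0.5835, 0.2534, 0.1806]
tool_rot: [-3.141, -0.0, -0.0]
force: [0.7, -0.3, -1.7]
grip_width: 0.0288
finger_force: 39.7
```

apply_moves(linear=[[0,0,0.025],[0,0,0.05],[0,0,0.075],[0,0,0.1],[0,0,0.12]], delta_rot=[[0,0,0],[0,0,0],[0,0,0],[0,0,0],[0,0,0]])

```text
clock: 20.28
position: [0.5833, 0.2534, 0.1683]
tool_rot: [3.142, 0.0, -0.0]
force: [-0.2, 0.4, -0.8]
grip_width: 0.0289
finger_force: 39.7
```

apply_moves(linear=[[0,0,0.006],[0,0,0.012],[0,0,0.018],[0,0,0.024],[0,0,0.024]], delta_rot=[[0,0,0],[0,0,0],[0,0,0],[0,0,0],[0,0,0]])

```text
clock: 20.7
position: [0.5834, 0.2534, 0.1664]
tool_rot: [-3.141, -0.0, -0.0]
force: [0.4, -0.8, -0.1]
grip_width: 0.0293
finger_force: 39.8
```

Force is near zero at the expected height, so I take small steps until it touches.

apply_moves(linear=[[0,0,0.003],[0,0,0.006],[0,0,0.009],[0,0,0.009],[0,0,0.009]], delta_rot=[[0,0,0],[0,0,0],[0,0,0],[0,0,0],[0,0,0]])

```text
clock: 21.12
position: [0.5835, 0.2535, 0.1662]
tool_rot: [-3.141, -0.001, -0.0]
force: [-3.6, -1.0, 11.8]
grip_width: 0.029
finger_force: 41.0
```

Seated (12 N, blocked). I release; the fingers stay clear of the rim.

apply_moves(linear=[[0,0,-0.005],[0,0,-0.005],[0,0,-0.005],[0,0,-0.005],[0,0,-0.005]], delta_rot=[[0,0,0],[0,0,0],[0,0,0],[0,0,0],[0,0,0]], gripper=1, force=20)

```text
clock: 21.53
position: [0.5833, 0.2534, 0.1657]
tool_rot: [3.142, 0.0, -0.0]
force: [-0.9, 0.4, -0.3]
grip_width: 0.0848
finger_force: 0.0
```

apply_moves(linear=[[0,0,0],[0,0,-0.1],[0,0,-0.3],[0,0,-0.6],[0,0,-0.9]], delta_rot=[[0,0,0],[0,0,0],[0,0,0],[0,0,0],[0,0,0]])

```text
clock: 21.95
position: [0.583, 0.2532, 0.2573]
tool_rot: [3.141, 0.001, -0.0]
force: [-0.5, 0.1, 0.2]
grip_width: 0.0858
finger_force: 0.0
```

apply_moves(linear=[[0,0,-0.2],[0,0.1,-0.4],[0,0.2,-0.4],[0,0.3,-0.4],[0,0.4,-0.4]], delta_rot=[[0,0,0],[0,0,0],[0,0,0],[0,0,0],[0,0,0]])

```text
clock: 22.37
position: [0.5831, 0.2124, 0.2957]
tool_rot: [3.141, 0.0, -0.0]
force: [-0.7, -0.7, -1.0]
grip_width: 0.0854
finger_force: 0.0
```

Run:
```python
from h import *
s=monitor.observe(); print(s['position'],s['force'],s['grip_width'],s['clock'])
im,c,P=wrist('w9'); save('w9',im)
for n,x,y,zl,zh in(('flange',.5834,.2534,.152,.163),('knob',.5834,.2534,.19,.21),('funnel top',.5633,.0764,.147,.16)):
    q=near(P,x,y,.04,zl,zh); A=np.c_[q[:,:2]-q[:,:2].mean(0),np.ones(len(q))]
    print(n,len(q),np.median(q[:,2]).round(4),circ(q),np.linalg.lstsq(A,q[:,2],rcond=None)[0].round(3))
im,d=optics.grab_frame('top'); t0=np.load('/tmp/top.npz')['im']
df=(np.abs(im.astype(int)-t0).sum(2)>90).astype(np.uint8)
for k in cv2.findContours(df,cv2.RETR_EXTERNAL,cv2.CHAIN_APPROX_NONE)[0]:
    if cv2.contourArea(k)>25: print('changed',cv2.boundingRect(k))
```

```text
[0.58309542 0.21244454 0.29574661] [-0.71943622 -0.74070474 -1.02840248] 0.08544819620143546 22.3667
flange 1011 0.1579 [0.5835 0.2526 0.0519] [-0.012  0.007  0.158]
knob 878 0.1977 [0.5838 0.2528 0.0302] [-0.06   0.031  0.197]
funnel top 840 0.1516 [0.5633 0.0767 0.0628] [ 0.001 -0.001  0.151]
changed (264, 376, 15, 8)
changed (326, 371, 44, 8)
changed (248, 369, 16, 15)
changed (487, 347, 25, 22)
changed (297, 217, 215, 167)
changed (357, 194, 40, 24)
changed (120, 193, 22, 27)
changed (216, 181, 29, 27)
changed (123, 156, 10, 8)
changed (82, 142, 13, 33)
changed (92, 136, 28, 75)
changed (136, 129, 11, 21)
changed (141, 112, 116, 272)
changed (132, 111, 11, 13)
```

View pics/w9.png

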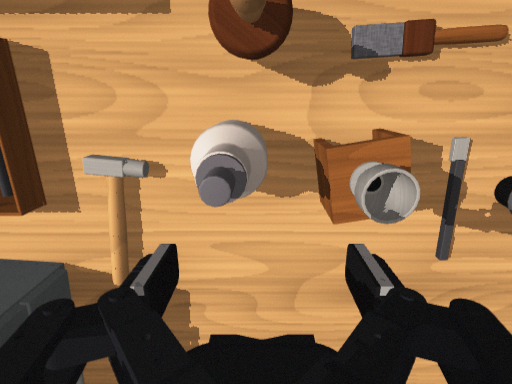

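The wrist view shows the stopper seated in the flask at (222,178). Its flange top is at 0.158, level, as expected. The funnel hangs upright in the holder at (385,190), and the bystanders look undisturbed. I hand it in.

```bash
python3 -c "
from workcell import workorder; print(workorder.job_done())"
```

```text
the job is handed in; nothing more can be done
None
```

The job is handed in (verdict not shown): the funnel hangs level in the holder and the stopper's flange lies flat on the flask's rim, both confirmed by a last wrist-camera measurement at about 22 s on the clock.

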